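# Bearing check of a lens turntable

### The job

Check that the lens turntable runs freely and park it on its mark: with a fingertip flick the disc so that it spins on its own counter-clockwise (seen from above), let it run untouched until its tongue has swept past the index block on the stand, and on a later pass brake it with a fingertip while it is still turning, so that it comes to rest with the tongue facing the index block. Then take the finger away; grip and lift nothing, and leave the stand and everything else on the bench where it is.

Things in the scene. Friction and masses are not known exactly. Their poses are not given: they have to be found in the camera images.
- stand: White free-standing turntable stand, 2.6 kg, standing on the bench: a flat round foot of 105 mm radius and 14 mm thick with a 50 mm wide arm towards its own +x, and a pillar that carries the disc on an upright axis. Origin: on the disc's axis at the underside of the foot (bench height); z up; +x points from the axis to the index block.
- wheel: Level aluminium disc, 105 mm radius, 10 mm thick, about 0.8 kg, turning freely without stops. Origin: on the axis at its underside, 50 mm above the bench (top face at 60 mm); +x points to its tongue. On top: a black lens holder in the middle (26 mm radius, 9 mm high) and one flicking peg; from 60 to 105 mm off the axis the face is bare and flat, so a fingertip can press on it as it turns.
- spindle (a joint): Angle of the disc in rad: 0, and every whole turn (6.283, 12.566, ...), when the tongue faces the middle of the index block; grows counter-clockwise seen from above and keeps counting over turns. Starts between 0.5 and 2.4. Very little friction: spun at 4 rad/s and left alone it makes two to four turns in some 12 s, slowing steadily to a stop.
- peg_top (a point): Centre of the top of the round steel flicking peg, 13 mm diameter, standing 30 mm above the disc's face (its top is 90 mm above the bench), 50 mm from the axis on the side opposite to the tongue; it turns with the disc.
- tongue_tip (a point): Outer end of the disc's tongue, top edge: a flat dark steel bar 10 mm wide that sticks out 21 mm past the rim, level with the disc's top face; the point is 126 mm from the axis and turns with the disc.
- index_block (a point): Middle of the inner face of the index block, at the height of the disc's top face: a dark upright steel block on the stand's arm, 36 mm wide, 16 mm thick, its top 66 mm above the bench. The face is 136 mm from the axis, 10 mm clear of the passing tongue.
- disc_centre (a point): The axis at the height of the disc's top face, 60 mm above the bench (fixed to the stand).
- tray: Shallow blue job tray, 150 x 100 x 30 mm; a bystander, to be left alone. Origin: middle of its underside.
- driver: Screwdriver lying on the bench, 150 mm long; a bystander, to be left alone. Origin: near its middle, on the bench; x along its length.
- blank: Clear round lens blank lying flat, 72 mm diameter, 12 mm thick; a bystander, to be left alone. Origin: on its axis, at bench height.
- cup: White plastic cup, 72 mm across, 85 mm high; a bystander, to be left alone. Origin: on its axis, at bench height.
- soap: Green plastic bottle, 56 mm across, 170 mm high; a bystander, to be left alone. Origin: on its axis, at bench height.
- caliper: Steel caliper lying flat, 130 x 45 x 10 mm; a bystander, to be left alone. Origin: middle of its underside.
- case: Black spectacle case, 160 x 60 x 36 mm; a bystander, to be left alone. Origin: middle of its underside.

How it is judged:
On the way, in this order (a step that is already met when the one before it is completed fails the run):
1. after the flick the disc spins by itself counter-clockwise, touched by nothing, and its tongue has run past the index block (value of joint spindle above 6.6 rad and velocity of joint spindle above 0.4 rad/s and contact force between wheel and anything else below 0.02 N), for 0.2 s.
2. a finger touches the disc while it is still turning (contact force between the fingers and wheel above 0.2 N and velocity of joint spindle above 0.08 rad/s).
At the end, for the whole second after the job is handed in: The disc is at rest and untouched, on its second pass of the index block or later, the tongue's outer end within 20 mm of the middle of the block's face (dead centre is 10 mm, so 17 mm or 7.5 degrees to either side); the stand is upright and within 20 mm of its place (horizontal distance between tongue_tip and index_block below 0.02 m and velocity of joint spindle between -0.03 and 0.03 rad/s and value of joint spindle above 12 rad and distance of stand from where it was at the start of the episode below 0.02 m and angle between stand's own z axis and vertical below 0.05 rad and contact force between wheel and anything else below 0.02 N).
It fails at once if the stand is shoved more than 20 mm, lifted or tipped (distance of stand from where it was at the start of the episode above 0.02 m or height (world z) of stand above 0.006 m or angle between stand's own z axis and vertical above 0.08 rad).
It fails at once if a bystander on the bench is moved more than 25 mm (distance of any of tray, driver, blank, cup, soap, caliper, case from where it was at the start of the episode above 0.025 m).
It also fails if it takes over 58 s, if anything falls off the work surface, if the arm or the gripper's body presses on something with over 40 N, if the wrist force passes 120 N, or if a joint passes its speed limit or range.

### The arm

A 6-joint arm with a two-finger parallel gripper is mounted at the origin on the work surface. World frame = base frame: x ahead of the robot, y to its left, z up, the work surface at z = 0. Lengths are in m, angles in rad, forces in N, time in s.
With the tool pointing down it reaches from about 0.4 to 0.825 m from the base axis. Payload 7 kg.
Tool frame: the origin (TCP) lies at the centre of the arm's flange, where the gripper is bolted on; the fingertips stand 173 mm ahead of it and the grasp point (between the pads) lies 155 mm ahead of it; z points along the fingers, y is the direction in which the jaws open and shut (so a half turn about z gives the same grasp; the last joint's range is limited). The gripper opens to 85 mm and grips with 20 to 120 N. Pads are 22 mm wide; open, the fingers measure 114 mm over their backs; the gripper's body (76 mm by 85 mm) begins 54 mm behind the grasp point. The pads swing forward as they close: fully open they stand 13 mm farther back than shut.
Start: joints at [1.584, 0.359, 0.012, 0, -1.224, -0.288], TCP at [0.183, 0.65, 0.405] pointing down, gripper open.
Joint ranges: [-3.07, 3.07], [-1.43, 2.12], [-1.02, 1.25], [-3.03, 1.67], [-3.05, -0], [-3.03, 3.03]. Speed limits (rad/s): [2.39, 2.39, 3.01, 3.14, 3.14, 3.14].

### API

Orientations are given as a unit quaternion [w, x, y, z].
In Python, from cell import r gives the robot as it stands.
- The arm moves only by the tool servo_tool, never from a script. Its argument "commands" is text: rows parted by semicolons, each of 5 numbers parted by spaces: the opening, from -1 (shut) to 1 (fully open), then the shift along the world's x, y, z in m, then the turn about the world's z in degrees. In form: fingers tx ty tz turn; .... A call has 1 to 20 rows; each row is the pose to reach, as a shift and turn from the pose measured when the call began; what a row does not reach only later rows make up. A row lasts 1/10 s, in which the tool goes at most 50 mm and 8.59 degrees, less where a joint would pass 70% of its speed; a pose out of reach is approached as far as the arm can. A call with a gripper value outside its range is refused whole. The fingers move at their own pace and stop on an object; "grip_force" is the grip in N (left out, the last holds). Time passes only in rows, so rows that repeat a pose let the fingers close. It gives the time, the measured TCP pose, the force and the opening at its end, in the units of the state.
- r.get_state(): the state, without advancing time (a new reading comes with each control period).
- r.camera(name): name is "side" or "top"; returns the picture (384x512x3 uint8, blue, green, red); there is no depth.
- r.get_calibration(name): a dict with "fov_y" (degrees; the focal length in pixels is half the picture's height over the tangent of half this angle, whatever the lens; pixels are square), "cx", "cy" (the principal point, pixels), "D" ([k1, k2, p1, p2, k3] as OpenCV has them; the pictures are not rectified), "rvec" (rotation vector, rad) and "tvec" (3), from world to camera coordinates, as OpenCV has them. Camera axes: x right, y down, z forward; pixel columns grow to the right and rows downward; lengths in m; the calibration is good to about 2 mm. A picture is of the moment at which its call begins. get_calibration takes no time and is no camera call.
- r.finish_job(): hands the job in, once; it reports no verdict.
The state is a dict: "time": time; "joint_pos": joint angles; "dq": joint speeds; "joint_torque": joint torques, N m; "tcp_pos": TCP position; "orientation": TCP orientation; "ft_force": force on the tool from outside, world axes, zero at the start; "ft_torque": the same for the moment, N m; "grip_width": opening from 0.0 (shut) to 1.0 (fully open).
Only numpy, scipy, OpenCV 4.12 (cv2) and the standard library are available. Lean on these libraries where they do the work, as an engineer would, in place of code of your own. Each camera call takes 0.05 s, during which the arm holds its last target.

## Working session

There is one attempt and no reset: what is moved stays moved. The work goes in short steps, Python scripts to look and compute and a tool call to move; the robot and the scene stay as the last step left them, time stands still between calls to the robot, and variables do not carry over. Pictures are saved under pics/ and viewed, and the job is handed in when it is done.

Besides the shell and the picture viewer there is one more tool, called after "Call:" in YAML: its name, and indented under it one key for each argument. servo_tool: Moves the arm, as the interface text tells. Its arguments: {"type":"object","properties":{"commands":{"type":"string"},"grip_force":{"type":"number"}},"required":["commands"]}

```bash
mkdir -p pics; ls; python3 - <<'E'
from cell import r
import cv2
s=r.get_state(); print({k:s[k] for k in ('time','tcp_pos','orientation','grip_width','joint_pos')})
for n in('top','side'):
    cv2.imwrite(f'pics/{n}0.png',r.camera(n)); print(n,r.get_calibration(n))
E
```

```text
pics
{'time': 0.0, 'tcp_pos': array([0.18312535, 0.6494714 , 0.40376032]), 'orientation': array([ 8.43428664e-04,  9.90567207e-01, -1.37025163e-01, -3.26682722e-05]), 'grip_width': 1.001918592565516, 'joint_pos': array([ 1.58408021e+00,  3.59380209e-01,  1.10367444e-02, -3.38024164e-04,
       -1.22411080e+00, -2.88084103e-01])}
top {'fov_y': 51.146886902495964, 'cx': 249.06822153462895, 'cy': 190.1455142845623, 'D': array([-0.10637363,  0.        ,  0.        ,  0.        ,  0.        ]), 'rvec': array([ 2.12424226, -2.14894076,  0.19109228]), 'tvec': array([0.01987947, 0.61440527, 1.08077631])}
side {'fov_y': 53.54713794248857, 'cx': 258.2015564673411, 'cy': 198.55263410796482, 'D': array([0.02029087, 0.        , 0.        , 0.        , 0.        ]), 'rvec': array([ 2.13042747, -0.19279422,  0.11484539]), 'tvec': array([-0.59864099,  0.14067457,  0.99272162])}
```

View pics/top0.png

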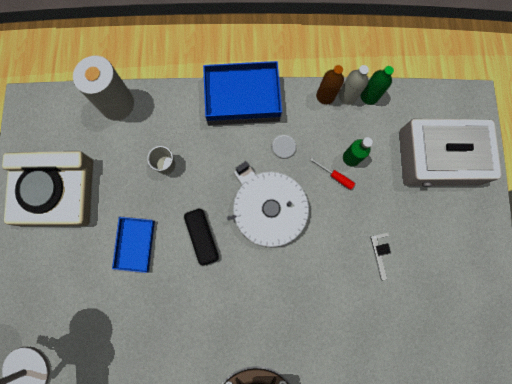

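View pics/side0.png

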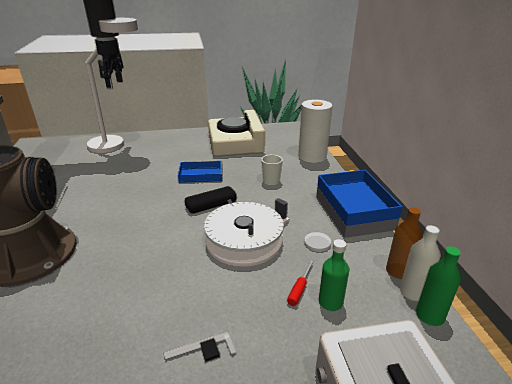

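The top view shows the disc centre near (271,208), the tongue near (231,217), the peg near (290,204) and the index block near (243,168). I'll enlarge the picture and back-project these points.

```bash
cat > h.py <<'E'
import numpy as np, cv2
from cell import r
def cal(n):
    c=r.get_calibration(n); f=192/np.tan(np.radians(c['fov_y']/2))
    K=np.array([[f,0,c['cx']],[0,f,c['cy']],[0,0,1]]); return K,np.array(c['D']),np.array(c['rvec']),np.array(c['tvec'])
def unp(n,px,z):
    K,D,rv,t=cal(n); R=cv2.Rodrigues(rv)[0]
    u=cv2.undistortPoints(np.array([[px]],float),K,D)[0,0]
    d=R.T@np.array([u[0],u[1],1]); o=-R.T@t
    return o+d*(z-o[2])/d[2]
def proj(n,P):
    K,D,rv,t=cal(n); return cv2.projectPoints(np.array(P,float).reshape(-1,3),rv,t,K,D)[0][:,0]
E
python3 - <<'E'
from h import *
for nm,p,z in [('c',(271,208),.069),('tongue',(231,217),.06),('peg',(290,204),.09),('block',(243,168),.066),('cup',(161,150),.085),('soap',(367,142),.17),('case',(201,236),.036),('blank',(284,146),.012)]:
    print(nm,unp('top',p,z).round(4))
im=cv2.imread('pics/top0.png')[130:270,190:350]
cv2.imwrite('pics/topz.png',cv2.resize(im,None,fx=4.9,fy=4.2*4.9/4.9,interpolation=cv2.INTER_CUBIC) if 0 else cv2.resize(im,None,fx=4,fy=4,interpolation=cv2.INTER_CUBIC))
im=cv2.imread('pics/side0.png')[170:290,180:340]
cv2.imwrite('pics/sidez.png',cv2.resize(im,None,fx=4,fy=4,interpolation=cv2.INTER_CUBIC))
E
```

```text
c [ 0.561 -0.047  0.069]
tongue [0.5382 0.0639 0.06  ]
peg [ 0.5687 -0.0976  0.09  ]
block [0.6757 0.0292 0.066 ]
cup [0.7258 0.2585 0.085 ]
soap [ 0.7188 -0.296   0.17  ]
case [0.4879 0.1495 0.036 ]
blank [ 0.7543 -0.0937  0.012 ]
```

View pics/topz.png

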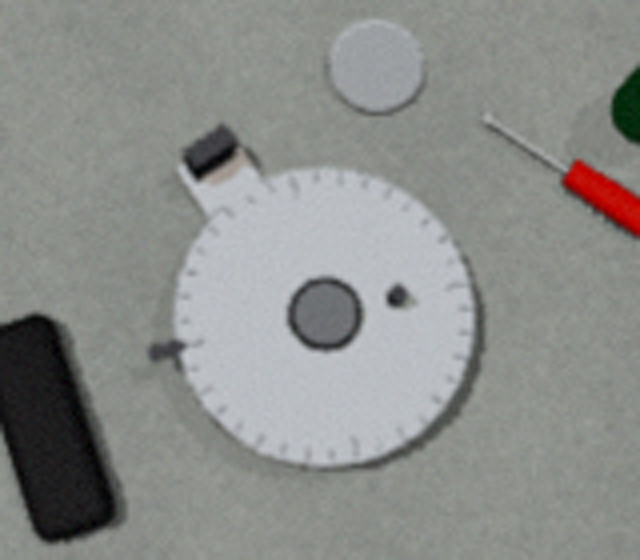

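View pics/sidez.png

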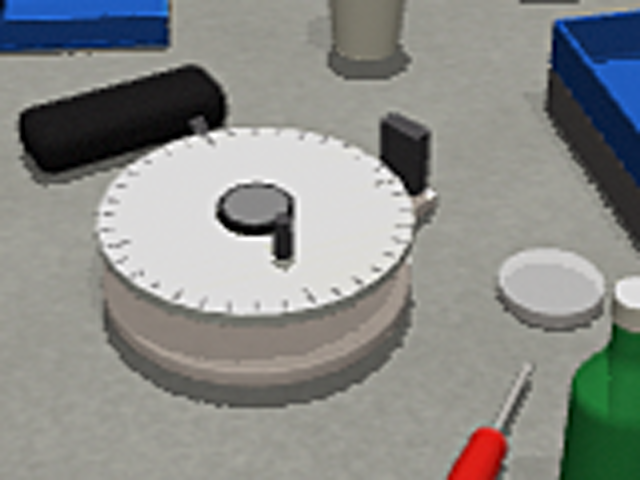

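```bash
python3 - <<'E'
from h import *
q=lambda x,y:(190+x/4-.4,130+y/4-.4)
pts=[unp('top',q(*p),.06) for p in [(175,317),(478,317),(326,168),(326,467)]]
c=np.mean(pts,0); 
# iterative: compare circle projection
print('c rim',c, 'diam',np.linalg.norm(pts[0]-pts[1]),np.linalg.norm(pts[2]-pts[3]))
print('hub',unp('top',q(326,314),.069))
for nm,p,z in [('tongue',(149,352),.06),('peg',(396,296),.09),('block',(211,151),.066)]:
    P=unp('top',q(*p),z); d=(P-c)[:2]; print(nm,P,np.linalg.norm(d),np.degrees(np.arctan2(d[1],d[0])))
qs=lambda x,y:(180+x/4-.4,170+y/4-.4)
for nm,p,z in [('hubtop',(255,205),.069),('peg',(283,222),.09),('tongue',(196,121),.06),('blocktop',(405,124),.066)]:
    P=unp('side',qs(*p),z); d=(P-c)[:2]; print('side',nm,P,np.linalg.norm(d),np.degrees(np.arctan2(d[1],d[0])))
E
```

```text
c rim [ 0.5603047 -0.0481962  0.06     ] diam 0.21138153896566655 0.2098515297571002
hub [ 0.56072712 -0.04731916  0.069     ]
tongue [0.53670024 0.07540092 0.06      ] 0.12583091504605395 100.81209642207914
peg [ 0.56984749 -0.09385031  0.09      ] 0.0466407815071547 -78.19380129042885
block [0.67759528 0.03104077 0.066     ] 0.14154708232969276 34.04143587596248
side hubtop [ 0.5589179  -0.05303395  0.069     ] 0.005032601171118195 -105.99556825607392
side peg [ 0.56929092 -0.10281509  0.09      ] 0.05535318472481847 -80.6570585099513
side tongue [0.53424801 0.06945134 0.06      ] 0.12049852560698553 102.48832651645706
side blocktop [0.68010842 0.03026074 0.066     ] 0.14320762248512425 33.21994892796679
```

```bash
python3 - <<'E'
from h import *
print('lamp base top',unp('top',(25,370),0), 'side',unp('side',(105,145),0))
print('tcp proj side',proj('side',[[.183,.65,.405],[.183,.65,.232]]),'top',proj('top',[[.183,.65,.405],[.183,.65,.232]]))
im=cv2.imread('pics/side0.png')[0:160,0:200]
cv2.imwrite('pics/sidel.png',cv2.resize(im,None,fx=3.5,fy=3.5))
E
```

```text
lamp base top [0.10140775 0.66859524 0.        ] side [0.09684559 0.66253343 0.        ]
tcp proj side [[105.59576845  38.401208  ]
 [115.47726107  87.94612576]] top [[-67.59164679 377.64756789]
 [-17.12691262 359.78431328]]
```

View pics/sidel.png

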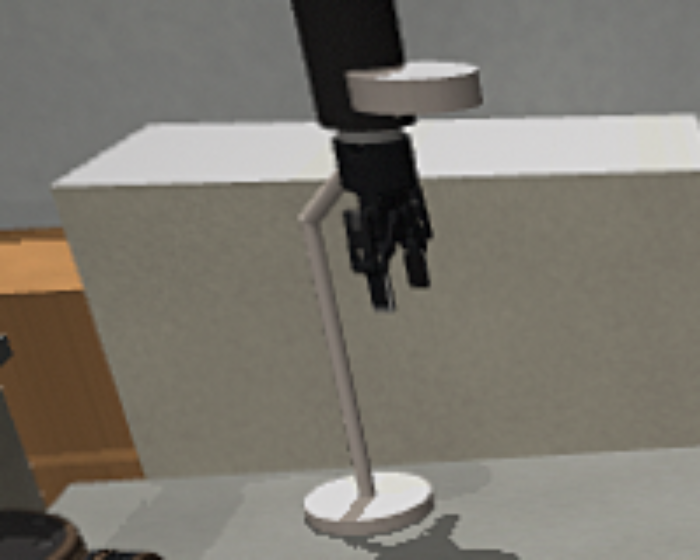

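```bash
python3 - <<'E'
from h import *
for n in('top','side'):
    K,D,rv,t=cal(n); print(n,'cam pos',-cv2.Rodrigues(rv)[0].T@t)
for z in (.2,.25,.3,.35,.4,.45): print(z,proj('side',[[.1,.665,z]]))
for z in (.38,.42,.46,.5,.54): print('shade ray',unp('side',(118.5,24),z), proj('top',[unp('side',(118.5,24),z)]))
im=cv2.imread('pics/top0.png')[300:384,0:140]
cv2.imwrite('pics/topl.png',cv2.resize(im,None,fx=5,fy=5))
E
```

```text
top cam pos [0.42317124 0.0236037  1.16890351]
side cam pos [ 0.44487405 -0.85826622  0.65507463]
0.2 [[94.74621032 96.18676861]]
0.25 [[91.66899489 82.87882879]]
0.3 [[88.46127818 69.03866601]]
0.35 [[85.11411833 54.63135881]]
0.4 [[81.61771065 39.61869991]]
0.45 [[77.96127954 23.95878893]]
shade ray [0.16262494 1.16801986 0.38      ] [[-196.09670418  346.32280234]]
shade ray [0.20366822 0.8733673  0.42      ] [[-151.57232864  355.56459398]]
shade ray [0.2447115  0.57871474 0.46      ] [[-55.76297165 354.87599786]]
shade ray [0.28575477 0.28406218 0.5       ] [[ 87.86388809 343.69266172]]
shade ray [ 0.32679805 -0.01059037  0.54      ] [[269.1440491  322.03273494]]
```

View pics/topl.png

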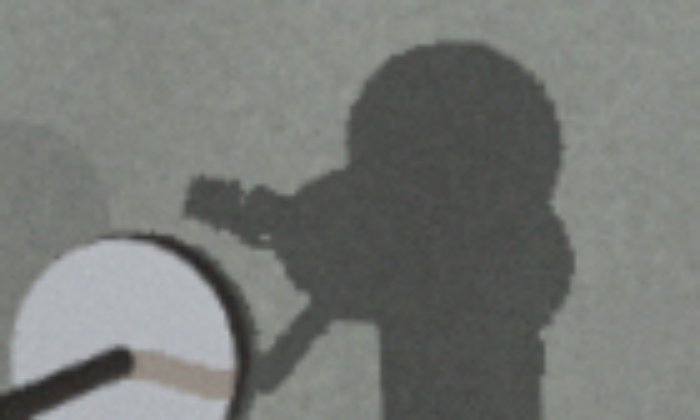

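```bash
python3 - <<'E'
from h import *
e=unp('top',(265/5,300+385/5),0); s=unp('top',(455/5,300+145/5),0); f=unp('top',(205/5,300+195/5),0)
print('elbow sh',e,'shade sh',s,'tip sh',f)
print('slope from tip', (f-[.183,.65,0])[:2]/.24, 'from elbow',(e-[.1,.665,0])[:2]/.33)
# block/soap shadow slope check independent
for sl in [(f-[.183,.65,0])[:2]/.24,(e-[.1,.665,0])[:2]/.33]:
  for z in np.arange(.4,.52,.02):
    P=unp('side',(118.5,26),z); print(z.round(2),P.round(3),(P[:2]+sl*z-s[:2]).round(3))
E
```

```text
elbow sh [0.08534637 0.58189994 0.        ] shade sh [0.22467645 0.47029147 0.        ] tip sh [0.19243757 0.62062875 0.        ]
slope from tip [ 0.0393232  -0.12238022] from elbow [-0.04440493 -0.25181835]
0.4 [0.19  0.965 0.4  ] [-0.019  0.445]
0.42 [0.21  0.822 0.42 ] [0.001 0.3  ]
0.44 [0.23  0.679 0.44 ] [0.022 0.155]
0.46 [0.25  0.536 0.46 ] [0.043 0.009]
0.48 [0.27  0.393 0.48 ] [ 0.064 -0.136]
0.5 [0.29 0.25 0.5 ] [ 0.085 -0.282]
0.4 [0.19  0.965 0.4  ] [-0.053  0.394]
0.42 [0.21  0.822 0.42 ] [-0.034  0.246]
0.44 [0.23  0.679 0.44 ] [-0.015  0.098]
0.46 [0.25  0.536 0.46 ] [ 0.004 -0.05 ]
0.48 [0.27  0.393 0.48 ] [ 0.024 -0.198]
0.5 [0.29 0.25 0.5 ] [ 0.043 -0.346]
```

Call:
servo_tool:
  commands: "1 0.01 0.018 0 0; 1 0.02 0.036 0.005 0; 1 0.03 0.054 0.01 0; 1 0.04 0.07 0.02 0; 1 0.04 0.07 0.02 0"

```text
time: 0.6
tcp_pos: [0.2242, 0.721, 0.4235]
orientation: [0.001, 0.991, -0.137, 0.0]
ft_force: [-0.4, 0.4, 0.6]
grip_width: 0.999
```

```bash
python3 - <<'E'
from h import *
s=r.get_state(); print(s['time'],s['tcp_pos'],s['ft_force'],s['ft_torque'],s['joint_pos'])
im=r.camera('side')[0:160,0:200]
cv2.imwrite('pics/sidel2.png',cv2.resize(im,None,fx=3.5,fy=3.5))
E
```

```text
0.6 [0.22423054 0.72098719 0.42347618] [-0.38472567  0.44770735  0.61343201] [ 0.01514098 -0.01937038  0.01136593] [ 1.52620943e+00  4.83577839e-01  2.48210392e-01  3.69108842e-04
 -1.33684531e+00 -2.31168300e-01]
```

View pics/sidel2.png

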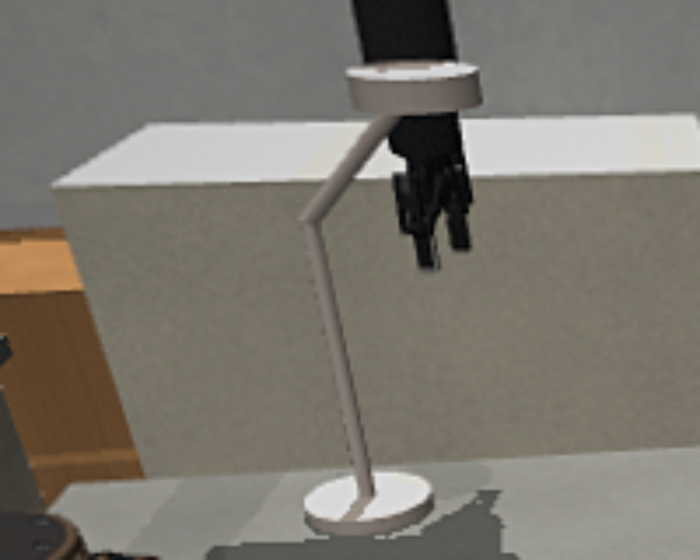

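Call:
servo_tool:
  commands: "1 0.04 0 0.02 0; 1 0.08 -0.01 0.04 0; 1 0.12 -0.02 0.06 5; 1 0.16 -0.03 0.07 10; 1 0.19 -0.06 0.07 15; 1 0.22 -0.1 0.07 20; 1 0.25 -0.14 0.06 25; 1 0.27 -0.18 0.05 30"

```text
time: 1.45
tcp_pos: [0.4945, 0.538, 0.4721]
orientation: [0.001, 0.992, 0.125, 0.0]
ft_force: [0.2, 0.7, -0.5]
grip_width: 1.001
```

Call:
servo_tool:
  commands: "-1 0.003 -0.045 0 2; -1 0.006 -0.09 0 4; -1 0.009 -0.135 0 6; -1 0.012 -0.18 0 6; -1 0.015 -0.225 0 6; -1 0.018 -0.27 0 6; -1 0.02 -0.315 -0.01 6; -1 0.022 -0.36 -0.03 6; -1 0.025 -0.405 -0.05 6; -1 0.028 -0.45 -0.07 6; -1 0.03 -0.495 -0.09 6; -1 0.032 -0.54 -0.11 6; -1 0.034 -0.585 -0.13 6; -1 0.036 -0.625 -0.15 6; -1 0.037 -0.65 -0.16 6; -1 0.037 -0.665 -0.17 6; -1 0.037 -0.665 -0.172 6; -1 0.037 -0.665 -0.172 6"

```text
time: 3.25
tcp_pos: [0.5311, -0.1267, 0.2997]
orientation: [0.001, 0.984, 0.177, -0.0]
ft_force: [-0.1, 0.2, 0.1]
grip_width: -0.0
```

```bash
python3 - <<'E'
from h import *
s=r.get_state(); print(s['time'],s['tcp_pos'],s['ft_force'],s['grip_width'])
for n in('top','side'):
    im=r.camera(n); p=proj(n,[s['tcp_pos']-[0,0,.173]])[0]; print(n,p)
    x,y=(190,130) if n=='top' else (180,150)
    cv2.imwrite(f'pics/{n}2.png',cv2.resize(im[y:y+150,x:x+190],None,fx=4,fy=4,interpolation=cv2.INTER_CUBIC))
    print((p-[x,y]+.5)*4)
E
```

```text
3.25 [ 0.53109362 -0.12673451  0.29973002] [-0.11104434  0.18258563  0.1168813 ] -0.00010402678173074656
top [303.01168226 216.22257912]
[454.04672903 346.8903165 ]
side [236.07971518 220.19896275]
[226.31886073 282.79585099]
```

View pics/top2.png

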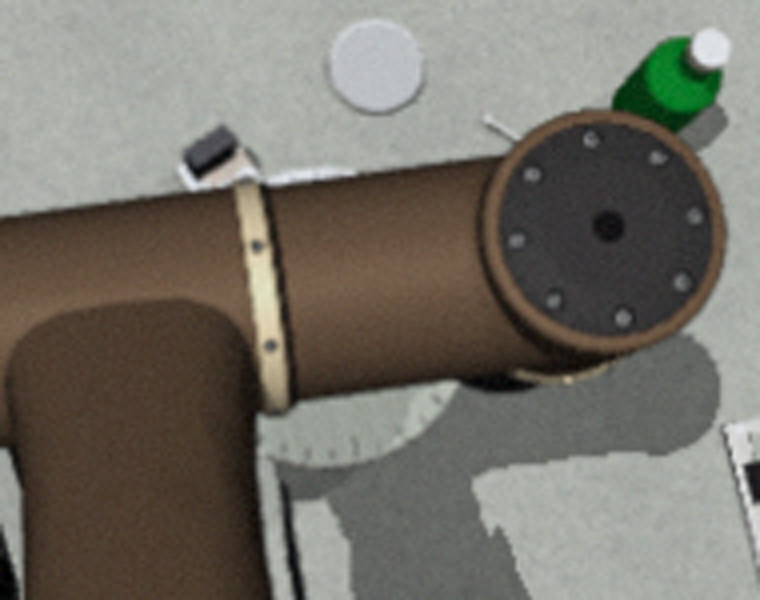

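View pics/side2.png

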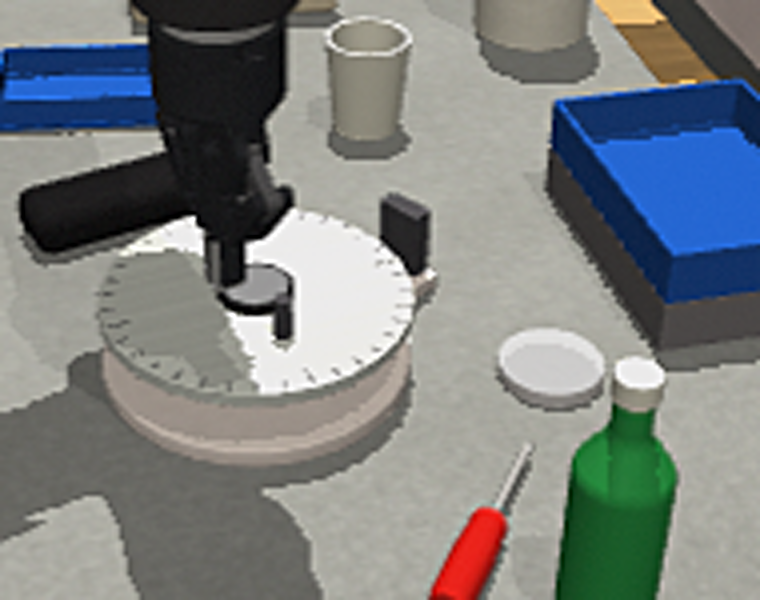

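Call:
servo_tool:
  commands: "-1 0 0 -0.03 0; -1 0 0 -0.055 0; -1 0 0 -0.062 0; -1 0 0 -0.063 0; -1 0 0 -0.064 0"

```text
time: 3.85
tcp_pos: [0.5323, -0.1256, 0.2377]
orientation: [0.002, 0.984, 0.178, 0.001]
ft_force: [-0.1, 0.3, 0.5]
grip_width: 0.002
```

Call:
servo_tool:
  commands: "-1 0 0 -0.001 0; -1 0 0 -0.001 0"

```text
time: 4.05
tcp_pos: [0.5327, -0.1255, 0.2377]
orientation: [0.002, 0.984, 0.178, 0.002]
ft_force: [0.9, -1.0, 0.1]
grip_width: 0.003
```

Call:
servo_tool:
  commands: "-1 0 0 -0.001 0; -1 0 0 -0.001 0"

```text
time: 4.25
tcp_pos: [0.5329, -0.1255, 0.2372]
orientation: [0.002, 0.984, 0.178, 0.003]
ft_force: [-0.1, 0.9, -1.2]
grip_width: 0.001
```

Call:
servo_tool:
  commands: "-1 0 0 -0.003 0; -1 0 0 -0.003 0"

```text
time: 4.45
tcp_pos: [0.5327, -0.1256, 0.2339]
orientation: [0.002, 0.984, 0.178, 0.002]
ft_force: [0.6, -0.7, 0.7]
grip_width: 0.002
```

```bash
python3 - <<'E'
from h import *
s=r.get_state(); print(s['time'],s['tcp_pos'],s['ft_force'],s['ft_torque'],s['joint_pos'])
im=r.camera('side')
cv2.imwrite('pics/side3.png',cv2.resize(im[150:300,180:370],None,fx=4,fy=4,interpolation=cv2.INTER_CUBIC))
E
```

```text
4.45 [ 0.53271764 -0.12557588  0.23385586] [ 0.64015137 -0.66665072  0.65689136] [-0.02239947  0.04731319  0.03914123] [ 0.12769017  0.32364912 -0.48699638  0.00433188 -0.75501941  1.79797086]
```

View pics/side3.png

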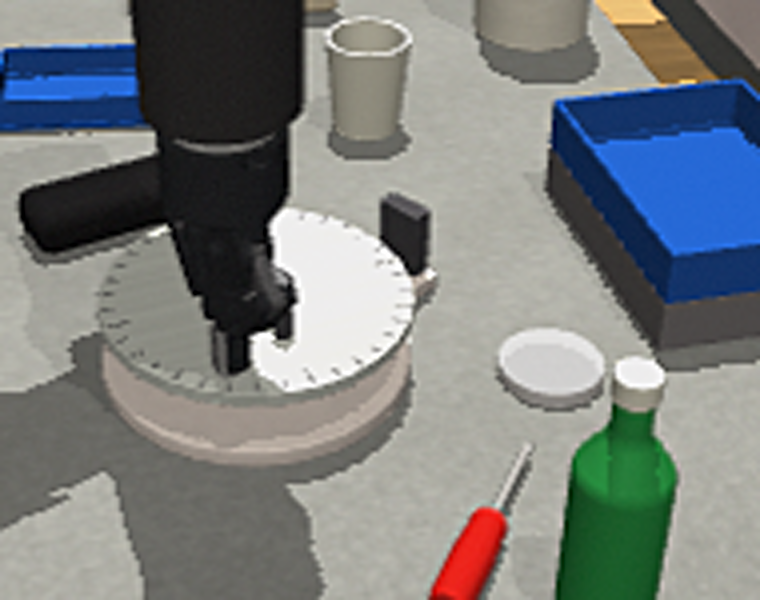

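Call:
servo_tool:
  commands: "-1 0 0 -0.002 0; -1 0 0 -0.002 0"

```text
time: 4.7
tcp_pos: [0.5339, -0.1259, 0.2334]
orientation: [0.002, 0.984, 0.179, 0.004]
ft_force: [-1.1, -1.6, 10.5]
grip_width: -0.001
```

Call:
servo_tool:
  commands: "-1 0 0 -0.002 0; -1 0 0 -0.002 0"

```text
time: 4.9
tcp_pos: [0.5353, -0.1262, 0.2334]
orientation: [0.003, 0.984, 0.179, 0.006]
ft_force: [-1.1, -1.9, 13.0]
grip_width: -0.002
```

Call:
servo_tool:
  commands: "-1 0 0 0.01 0; -1 0 0 0.03 0; -1 -0.018 0.003 0.03 0; -1 -0.036 0.007 0.03 0; -1 -0.036 0.007 0.018 0; -1 -0.036 0.007 0.018 0; -1 -0.036 0.007 0.018 0"

```text
time: 5.6
tcp_pos: [0.4998, -0.1192, 0.2513]
orientation: [0.003, 0.984, 0.179, 0.005]
ft_force: [0.7, -0.4, -0.1]
grip_width: 0.001
```

```bash
python3 - <<'E'
from h import *
s=r.get_state(); print(s['time'],s['tcp_pos'],s['orientation'],s['ft_force'])
im=r.camera('side')
cv2.imwrite('pics/side4.png',cv2.resize(im[150:300,180:370],None,fx=4,fy=4,interpolation=cv2.INTER_CUBIC))
E
```

```text
5.6 [ 0.49978406 -0.11921316  0.25131739] [0.00338871 0.98373873 0.17949136 0.00542923] [ 0.71584948 -0.35765661 -0.11275266]
```

View pics/side4.png

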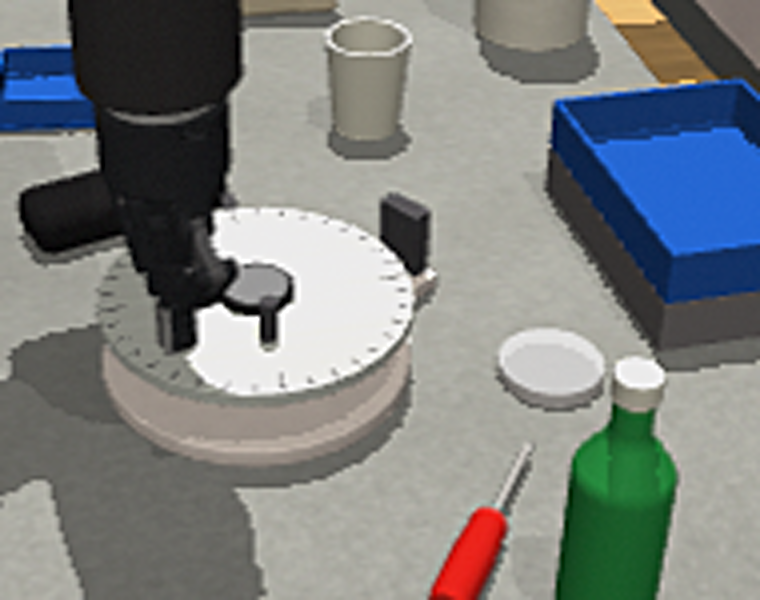

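```bash
cat >> h.py <<'E'
C=np.array([.560,-.0485])
E
python3 - <<'E'
from h import *
P=unp('side',(180+268/4-.4,150+302/4-.4),.09);d=P[:2]-C;print(P,np.hypot(*d),np.degrees(np.arctan2(d[1],d[0])))
im=r.camera('side'); o=cv2.imread('pics/side4.png')
n=cv2.resize(im[150:300,180:370],None,fx=4,fy=4,interpolation=cv2.INTER_CUBIC)
cv2.imwrite('pics/side5.png',n)
d=cv2.absdiff(n,o).max(2); d=d.astype(int); print(d.max(), np.argwhere(d>60)[:5])
# overlay predicted peg for several bearings
for b in range(-100,-70,5):
    a=np.radians(b);p=proj('side',[[*(C+.05*np.array([np.cos(a),np.sin(a)])),.09]])[0];print(b,(p-[180,150]+.4)*4)
E
```

```text
[ 0.56008551 -0.10118345  0.09      ] 0.0526835229304791 -89.907007500989
99 [[194 236]
 [195 236]
 [195 237]
 [208 235]
 [208 236]]
-100 [253.25593625 300.22656514]
-95 [260.24487085 300.0416087 ]
-90 [267.18759768 299.49633861]
-85 [274.02447842 298.59605137]
-80 [280.69713783 297.34941808]
-75 [287.14911834 295.76835453]
```

```bash
python3 - <<'E'
import cv2,numpy as np
o=cv2.imread('pics/side4.png');n=cv2.imread('pics/side5.png')
cv2.imwrite('pics/cmp.png',cv2.resize(np.hstack([o[180:400,90:430],n[180:400,90:430]]),(790,256)))
for im in(o,n):
    g=im[295:345,245:300].min(2); m=g<80; ys,xs=np.where(m); print(xs.mean()+245,xs.min()+245,xs.max()+245)
E
```

```text
267.6431718061674 245 291
267.4172185430464 245 291
```

View pics/cmp.png

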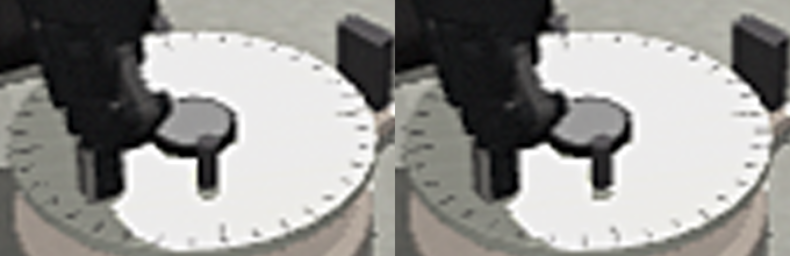

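Call:
servo_tool:
  commands: "-1 0.017 0.006 0 0; -1 0.034 0.012 0 0; -1 0.051 0.018 0 0; -1 0.068 0.025 0 0; -1 0.085 0.031 0 0; -1 0.087 0.032 0.03 0; -1 0.087 0.032 0.06 0; -1 0.072 0.07 0.06 0; -1 0.06 0.11 0.06 0; -1 0.046 0.152 0.06 0; -1 0.046 0.152 0.04 0"

```text
time: 6.8
tcp_pos: [0.5464, 0.0366, 0.2941]
orientation: [0.003, 0.983, 0.181, 0.009]
ft_force: [0.5, 0.2, -0.2]
grip_width: -0.003
```

```bash
mkdir -p seq; cat > shot.py <<'E'
from h import *
import sys
n=int(sys.argv[1]); tiles=[]
for i in range(n):
    t=r.get_state()['time']; im=r.camera('side'); cv2.imwrite(f'seq/s{t:.2f}.png',im); 
    tiles.append(cv2.resize(im[180:285,185:325],None,fx=2.7,fy=2.7,interpolation=cv2.INTER_CUBIC))
    cv2.putText(tiles[-1],f'{t:.2f}',(300,20),0,.6,(0,0,255),1)
while len(tiles)%2: tiles.append(tiles[-1]*0)
rows=[np.hstack(tiles[i:i+2]) for i in range(0,len(tiles),2)]
cv2.imwrite(sys.argv[2],np.vstack(rows)); s=r.get_state();print(s['time'],s['tcp_pos'])
E
python3 shot.py 4 pics/m1.png
```

```text
7.0 [0.54629176 0.03266324 0.29148857]
```

View pics/m1.png

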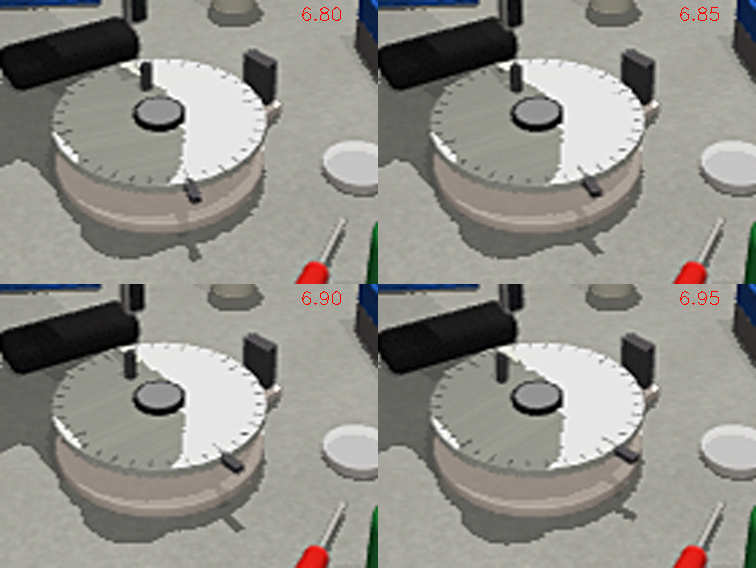

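```bash
cat > track.py <<'E'
from h import *
import glob,sys
CS=np.array([.559,-.0520]); B0=34.2
def ang(im):
    g=cv2.GaussianBlur(cv2.cvtColor(im,cv2.COLOR_BGR2GRAY),(0,0),.7).astype(float)
    A=np.arange(0,360,1.0); pts=[];n=0
    for a in A:
        t=np.radians(B0+a); u=np.array([np.cos(t),np.sin(t)])
        L=[[*(CS-.05*u),z] for z in np.linspace(.064,.089,6)]+[[*(CS+q*u),.059] for q in np.linspace(.109,.124,6)]
        v=np.array([-u[1],u[0]])
        L+=[[*(CS-.05*u+s*.016*v),.075] for s in(-1,1)]+[[*(CS+.116*u+s*.018*v),.059] for s in(-1,1)]
        pts+=L;n=len(L)
    p=proj('side',pts); v=cv2.remap(g.astype(np.float32),p[:,0].astype(np.float32).reshape(len(A),n),p[:,1].astype(np.float32).reshape(len(A),n),cv2.INTER_LINEAR)
    sc=v[:,12:].mean(1)-v[:,:12].mean(1)-0.7*np.maximum(v[:,:6].max(1),v[:,6:12].max(1))
    i=int(sc.argmax()); y=sc[[i-1,i,(i+1)%360]]; d=y[0]-2*y[1]+y[2]
    return A[i]+(0 if d==0 else .5*(y[0]-y[2])/d), sc[i]
if __name__=='__main__':
    for f in sorted(glob.glob('seq/s*.png'),key=lambda f:float(f[5:-4])):
        if len(sys.argv)>1 and float(f[5:-4])<float(sys.argv[1]): continue
        print(f[5:-4],*np.round(ang(cv2.imread(f)),2))
E
python3 track.py
```

```text
6.80 241.13 53.47
6.85 250.98 67.61
6.90 260.65 74.75
6.95 270.49 62.14
```

Call:
servo_tool:
  commands: "-1 0 0 -0.008 0; -1 0 0 -0.015 0; -1 0 0 -0.015 0; -1 0 0 -0.015 0; -1 0 0 -0.015 0; -1 0 0 -0.015 0; -1 0 0 -0.015 0"

```text
time: 7.7
tcp_pos: [0.5463, 0.0327, 0.2767]
orientation: [0.004, 0.984, 0.18, 0.005]
ft_force: [0.6, 1.0, -0.2]
grip_width: -0.006
```

```bash
python3 shot.py 4 pics/m2.png; python3 track.py 7
```

```text
7.9 [0.54628665 0.03271871 0.27657734]
7.70 47.59 -25.1
7.75 60.71 -12.82
7.80 62.05 10.07
7.85 75.6 6.99
```

View pics/m2.png

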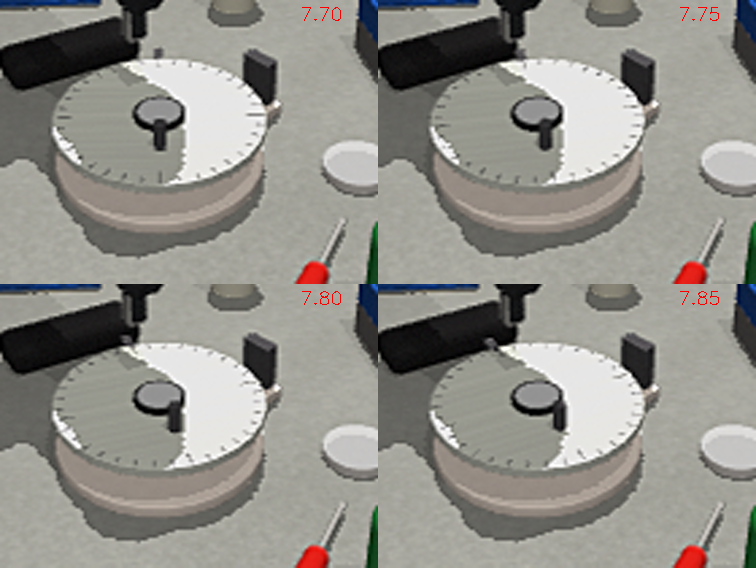

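Call:
servo_tool:
  commands: "-1 0 0 0 0; -1 0 0 0 0; -1 0 0 0 0; -1 0 0 0 0; -1 0 0 0 0; -1 0 0 0 0; -1 0 0 0 0; -1 0 0 0 0"

```text
time: 8.7
tcp_pos: [0.5463, 0.0327, 0.2766]
orientation: [0.004, 0.984, 0.18, 0.005]
ft_force: [-0.2, 0.2, -0.7]
grip_width: 0.002
```

```bash
python3 shot.py 4 pics/m3.png; python3 track.py 8
```

```text
8.9 [0.54630581 0.03269991 0.27658514]
8.70 195.24 95.69
8.75 201.37 91.51
8.80 207.77 89.55
8.85 213.55 82.61
```

View pics/m3.png

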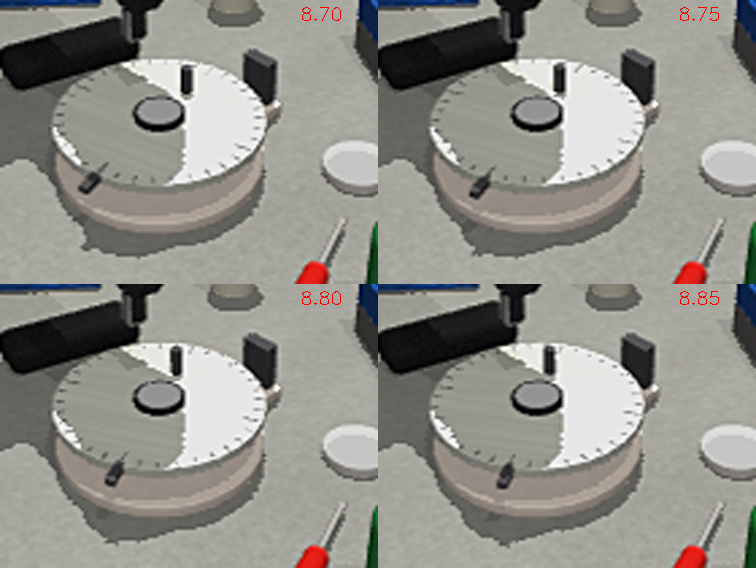

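Call:
servo_tool:
  commands: "-1 0 0 0 0; -1 0 0 0 0; -1 0 0 0 0; -1 0 0 0 0; -1 0 0 -0.01 0; -1 0 0 -0.025 0; -1 0 0 -0.036 0; -1 0 0 -0.039 0"

```text
time: 9.7
tcp_pos: [0.5457, 0.0325, 0.2358]
orientation: [0.004, 0.984, 0.179, 0.004]
ft_force: [-0.4, -0.4, -0.0]
grip_width: -0.0
```

```bash
python3 shot.py 4 pics/m4.png; python3 track.py 9
```

```text
9.9 [0.54652707 0.03277227 0.23780155]
9.70 303.92 24.06
9.75 308.66 -8.63
9.80 313.46 -13.28
9.85 318.71 11.31
```

View pics/m4.png

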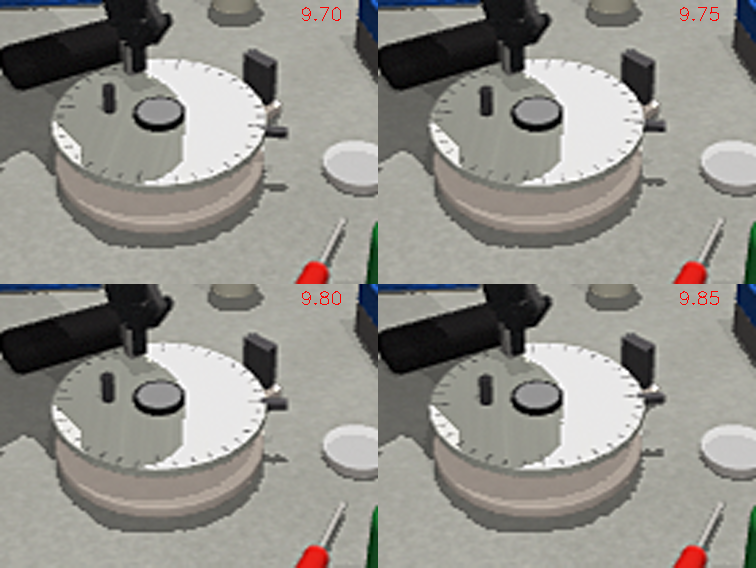

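Call:
servo_tool:
  commands: "-1 0 0 -0.001 0; -1 0 0 -0.002 0"

```text
time: 10.1
tcp_pos: [0.5467, 0.0328, 0.2363]
orientation: [0.004, 0.984, 0.18, 0.006]
ft_force: [0.2, -0.8, 0.2]
grip_width: -0.002
```

```bash
python3 shot.py 2 pics/m5.png; python3 track.py 10
```

```text
10.2 [0.54653704 0.03278727 0.2359727 ]
10.10 337.1 14.04
10.15 351.65 1.67
```

View pics/m5.png

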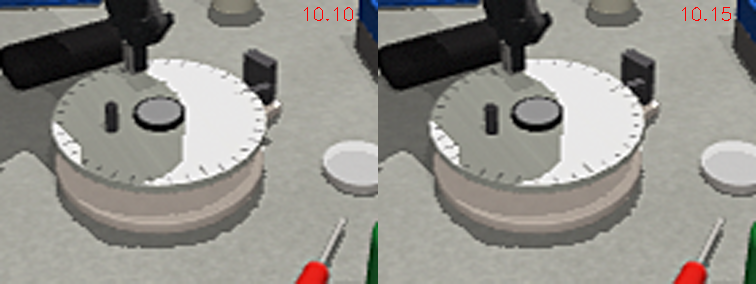

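```bash
python3 - <<'E'
from track import *
for t in('9.70','9.75','9.80','9.85','10.10','10.15'):
    im=cv2.imread(f'seq/s{t}.png'); g=cv2.resize(im[205:235,215:235],None,fx=8,fy=8,interpolation=cv2.INTER_CUBIC).min(2)
    m=(g<75).astype(np.uint8); n,l,st,ce=cv2.connectedComponentsWithStats(m)
    i=max(range(1,n),key=lambda k:st[k,4]); x,y,w,h,_=st[i]
    xc=215+(x+w/2)/8-.5; yb=205+(y+h)/8-.5; yt=205+y/8-.5
    # centroid compare to predicted peg axis midpoint z=.075
    cx,cy=ce[i]; P=unp('side',(215+cx/8-.5,205+cy/8-.5),.076); d=P[:2]-CS; b=np.degrees(np.arctan2(d[1],d[0]))
    print(t,w,h,np.hypot(*d).round(4),((b-B0-180)%360).round(2))
im=cv2.imread('seq/s10.15.png')
cv2.imwrite('pics/z.png',cv2.resize(im[190:260,205:300],None,fx=8,fy=8,interpolation=cv2.INTER_CUBIC))
E
```

```text
9.70 37 89 0.0502 303.26
9.75 39 88 0.0499 308.34
9.80 41 89 0.0497 312.91
9.85 40 90 0.0494 317.66
10.10 38 90 0.049 340.45
10.15 40 91 0.0486 344.76
```

View pics/z.png

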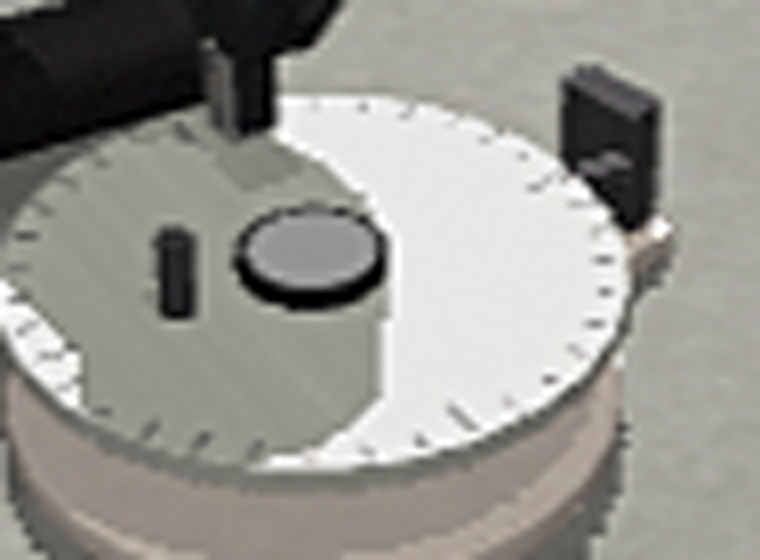

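```bash
python3 - <<'E'
from track import *
for a in (-15,-10,-5,0,5):
    t=np.radians(B0+a);u=np.array([np.cos(t),np.sin(t)])
    p=proj('side',[[*(CS+.126*u),.06],[*(CS+.105*u),.06],[*(CS-.05*u),.09],[*(CS+.136*u),.066]]); print(a,((p-[205,190]+.5)*8).round(0).tolist())
P=[unp('side',(205+x/8-.5,190+y/8-.5),z) for x,y,z in((597,228,.014*0+.05),(611,92,.066))]
print(P)
# block top front corners visible: (562,72..80) left, (658,105) right
for x,y in((565,78),(655,112),(590,62),(662,98)):
    q=unp('side',(205+x/8-.5,190+y/8-.5),.066);d=q[:2]-CS;print(q.round(4),np.hypot(*d).round(4),np.degrees(np.arctan2(d[1],d[0])).round(2))
E
```

```text
-15 [[631.0, 166.0], [580.0, 183.0], [171.0, 240.0], [656.0, 144.0]]
-10 [[613.0, 151.0], [565.0, 170.0], [177.0, 247.0], [637.0, 128.0]]
-5 [[593.0, 137.0], [549.0, 159.0], [185.0, 254.0], [615.0, 113.0]]
0 [[571.0, 125.0], [530.0, 148.0], [193.0, 260.0], [591.0, 100.0]]
5 [[548.0, 113.0], [511.0, 138.0], [203.0, 265.0], [566.0, 87.0]]
[array([ 0.66129698, -0.03082423,  0.05      ]), array([0.67968731, 0.02818848, 0.066     ])]
[0.6655 0.0401 0.066 ] 0.1408 40.85
[0.692  0.0128 0.066 ] 0.1479 25.97
[0.6768 0.0491 0.066 ] 0.1553 40.62
[0.6967 0.0212 0.066 ] 0.1559 28.0
```

Call:
servo_tool:
  commands: "-1 0 0 -0.006 0; -1 0 0 -0.0055 0; -1 0 0 -0.0045 0"

```text
time: 10.5
tcp_pos: [0.5481, 0.0332, 0.2335]
orientation: [0.004, 0.984, 0.18, 0.008]
ft_force: [0.3, -0.5, 7.3]
grip_width: -0.001
```

```bash
python3 - <<'E'
from track import *
s=r.get_state(); print(s['time'],s['tcp_pos'],s['ft_force'])
im=r.camera('side');cv2.imwrite('seq/s10.50.png',im)
cv2.imwrite('pics/z2.png',cv2.resize(im[190:260,205:300],None,fx=8,fy=8,interpolation=cv2.INTER_CUBIC))
E
```

```text
10.5 [0.54807285 0.03320955 0.23349065] [ 0.29236875 -0.54635213  7.2929891 ]
```

View pics/z2.png

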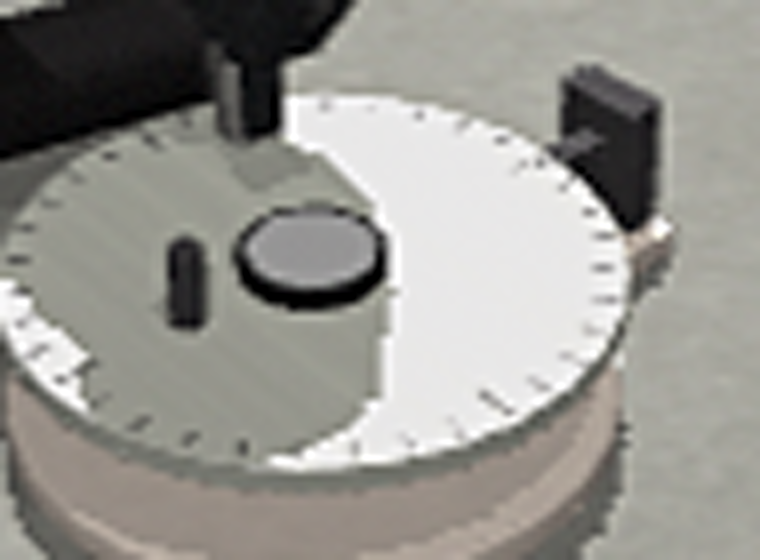

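Call:
servo_tool:
  commands: "-1 0 0 0.01 0; -1 0 0 0.04 0; -1 0 0 0.08 0; -1 -0.01 0.05 0.1 0; -1 -0.02 0.1 0.1 0; -1 -0.03 0.15 0.1 0; -1 -0.04 0.2 0.1 0; -1 -0.05 0.25 0.1 0; -1 -0.05 0.3 0.1 0; -1 -0.05 0.3 0.1 0"

```text
time: 11.55
tcp_pos: [0.4974, 0.3378, 0.3336]
orientation: [0.003, 0.983, 0.182, 0.008]
ft_force: [0.2, -0.1, -0.5]
grip_width: 0.002
```

```bash
python3 - <<'E'
from track import *
s=r.get_state(); print(s['time'],s['tcp_pos'],s['ft_force'])
im=r.camera('top');cv2.imwrite('seq/top_a.png',im)
cv2.imwrite('pics/t6.png',cv2.resize(im[150:255,225:320],None,fx=5.5,fy=5.5,interpolation=cv2.INTER_CUBIC))
im=r.camera('side');cv2.imwrite('seq/s12.png',im)
cv2.imwrite('pics/z6.png',cv2.resize(im[190:260,205:300],None,fx=8,fy=8,interpolation=cv2.INTER_CUBIC))
E
```

```text
11.55 [0.49736183 0.33778499 0.33355019] [ 0.24993356 -0.14199773 -0.51836537]
```

View pics/t6.png

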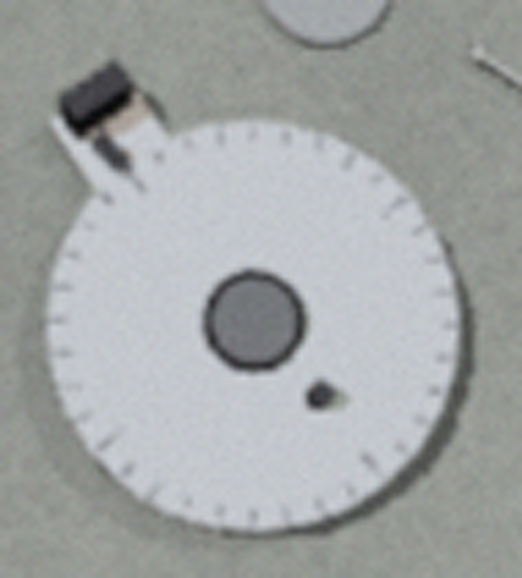

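View pics/z6.png

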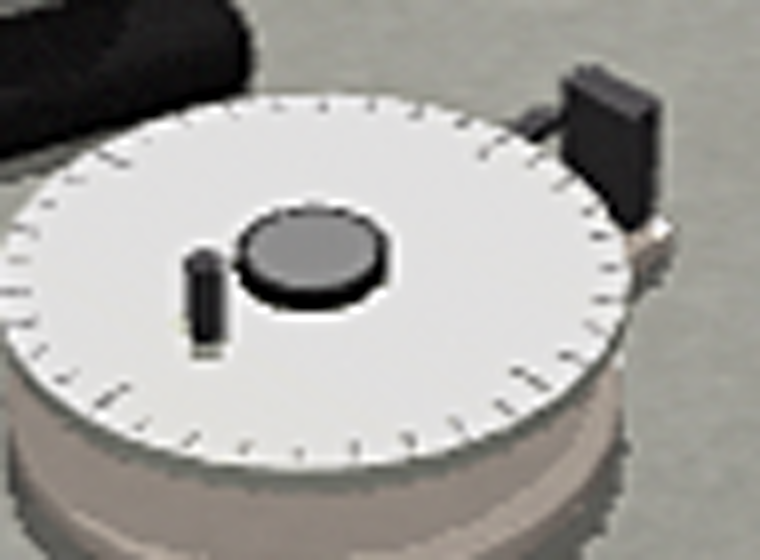

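```bash
cat > rot.py <<'E'
from h import *
import sys
# top-view angle between peg->hub line etc. print tongue tip & peg via threshold
def top(im,tag):
    g=cv2.resize(im[150:255,225:320],None,fx=8,fy=8,interpolation=cv2.INTER_CUBIC).min(2)
    m=(g<95).astype(np.uint8);n,l,st,ce=cv2.connectedComponentsWithStats(m)
    for i in range(1,n):
        if st[i,4]>350:
            px=(225+ce[i][0]/8-.5+.06,150+ce[i][1]/8-.44); z=.09
            for z in(.06,.066,.08,.09):
                pass
            P=unp('top',px,.085);d=P[:2]-np.array([.5605,-.0478]); print(tag,st[i,4],np.round(px,1),'r',np.hypot(*d).round(4),'brg',np.degrees(np.arctan2(d[1],d[0])).round(2))
if __name__=='__main__':
    top(cv2.imread('seq/top_a.png'),'a')
    for k in range(int(sys.argv[1])):
        t=r.get_state()['time'];im=r.camera('top');cv2.imwrite(f'seq/top{t:.2f}.png',im); top(im,f'{t:.2f}')
E
python3 rot.py 3
```

```text
a 7037 [242.1 167.8] r 0.1368 brg 35.45
a 1139 [244.6 177.2] r 0.1117 brg 40.57
a 5171 [270.8 208.4] r 0.0035 brg 139.05
a 6979 [300.1 229.5] r 0.0975 brg -128.83
a 908 [282.7 221.6] r 0.0487 brg -143.1
11.65 6963 [242.1 167.8] r 0.1369 brg 35.42
11.65 1115 [244.4 177.1] r 0.1123 brg 40.83
11.65 5212 [270.8 208.4] r 0.0035 brg 137.21
11.65 6880 [300.1 229.6] r 0.0976 brg -128.85
11.65 932 [282.7 221.5] r 0.0485 brg -142.91
11.70 6947 [242.1 167.8] r 0.1369 brg 35.41
11.70 1118 [244.3 177.3] r 0.112 brg 41.02
11.70 5216 [270.8 208.4] r 0.0035 brg 137.92
11.70 6844 [300.1 229.6] r 0.0976 brg -128.93
11.70 934 [282.7 221.5] r 0.0485 brg -142.8
11.75 6994 [242.1 167.8] r 0.1369 brg 35.43
11.75 1155 [244.3 177.3] r 0.1122 brg 41.07
11.75 5157 [270.8 208.4] r 0.0036 brg 137.14
11.75 6891 [300.1 229.6] r 0.0976 brg -129.02
11.75 901 [282.8 221.5] r 0.0486 brg -142.58
```

```bash
python3 - <<'E'
from h import *
H=unp('top',(270.8,208.4),.067)[:2]
def b(px,z):
    d=unp('top',px,z)[:2]-H; return np.hypot(*d).round(4),np.degrees(np.arctan2(d[1],d[0])).round(2)
print(H); print('block',b((242.1,167.8),.060),b((242.1,167.8),.066)); print('tongue',b((244.3,177.3),.06)); print('peg',b((282.8,221.5),.083))
E
python3 rot.py 4 | grep -E ' (9|1[01])[0-9][0-9]? '; python3 - <<'E'
E
```

```text
[ 0.56015081 -0.04659944]
block (np.float64(0.1413), np.float64(33.71)) (np.float64(0.1401), np.float64(34.0))
tongue (np.float64(0.1155), np.float64(38.83))
peg (np.float64(0.0491), np.float64(-141.07))
a 1139 [244.6 177.2] r 0.1117 brg 40.57
a 908 [282.7 221.6] r 0.0487 brg -143.1
11.80 1128 [244.2 177.3] r 0.1123 brg 41.07
11.85 1114 [244.2 177.2] r 0.1126 brg 41.06
11.85 900 [282.8 221.5] r 0.0486 brg -142.65
11.90 1102 [244.2 177.2] r 0.1125 brg 41.03
11.90 904 [282.8 221.4] r 0.0486 brg -142.61
11.95 1115 [244.2 177.2] r 0.1124 brg 41.06
11.95 910 [282.8 221.5] r 0.0486 brg -142.65
```

```bash
python3 -c "
from cell import r
print(r.finish_job(), r.get_state()['time'])"
```

```text
the job is handed in; nothing more can be done
the job is handed in; nothing more can be done
```

The disc is parked with its tongue facing the index block, about 5° past dead centre. That is inside the 7.5° limit, and I handed the job in at about 12 s of the 58 s. `r.finish_job()` gave no verdict.

- **Flick:** I pushed the peg with the closed fingertips and the disc spun on its own counter-clockwise at about 3.4 rad/s. It ran untouched past the index block.
- **Brake:** On the second pass I pressed a fingertip on the bare face while the disc was still turning at about 1.4 rad/s. Then I lifted the finger and moved the arm away.

**Last checks:**
- **Rest:** In the top view the tongue and peg did not move from 11.80 to 11.95 s.
- **Tongue position:** The tongue sits at 38.9° and the block at 34.0°, which puts the tip about 14–15 mm from the middle of the block's face (limit 20 mm). The side view agrees.
- **Turn count:** The spindle is at about 12.65 rad, over the 12 rad needed.
- **Stand:** The measured disc axis is within about 1 mm of where it started.
- **Contact:** The arm is clear of the disc.

**What was less clean:**
- **Release:** The disc was not fully still when I lifted the finger. It read a few degrees short of the mark while pressed, then crept a few degrees counter-clockwise before stopping. I left it there because touching it again could have moved it further.
- **Test touch:** Before the flick I touched the disc once to find the contact height. That turned it about 11° clockwise.
- **Bystanders:** I had no contact with them that I know of, but I did not measure their positions again at the end.

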